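# Leak-check the reactor cover, then hold the vent open

### The arm

A 6-joint arm with a two-finger parallel gripper is mounted at the origin on the work surface. World frame = base frame: x ahead of the robot, y to its left, z up, the work surface at z = 0. Lengths are in m, angles in rad, forces in N, time in s.
With the tool pointing down it reaches from about 0.35 to 0.875 m from the base axis. Payload 4.2 kg.
Tool frame: the origin (TCP) lies at the very end of the fingers, on their centre line; the grasp point (between the pads) lies 19 mm behind it (r.grip_point_offset is the distance from the TCP to the grasp point, in m); z points along the fingers, y is the line along which they close (so a half turn about z gives the same grasp; the last joint's range is limited). The gripper opens to 87 mm and grips with 3 to 60 N. Pads are 19 mm wide; open, the fingers measure 117 mm over their backs; the gripper's body (75 mm by 190 mm) begins 51 mm behind the grasp point.
Start: joints at [-0.941, 0.385, 0.008, 0, -1.194, -0.259], TCP at [0.226, -0.582, 0.223] pointing down, gripper open.
Joint ranges: [-3.14, 3.14], [-1.21, 2.06], [-1.07, 1.41], [-3.16, 2.05], [-2.99, -0.16], [-3.1, 3.1]. Speed limits (rad/s): [2.79, 2.79, 3.14, 3.14, 3.14, 3.14].

### API

Orientations are given as a unit quaternion [w, x, y, z].
In Python, from rig import r, vision gives the robot as it stands. The module is installed in compiled form; this text tells all that it offers.
- The arm moves only by the tool arm_command, never from a script. Its argument "commands" is a list of rows, each a list of 2 entries, a list of its own where there are three numbers: the shift along the tool's x, y, z in cm, then the turn about the tool's z in rad. In form: [[[tx, ty, tz], yaw], ...]. A call has 1 to 10 rows; each row shifts and turns the commanded pose from where the row before left it, along the tool's axes as they then stand; what a row does not reach is not made up. A row lasts 1/12 s, in which the tool goes at most 41.7 mm and 7.16 degrees, less where a joint would pass 70% of its speed; a pose out of reach is approached as far as the arm can. A call is refused whole if a number of a shift passes 4.17 or a number of a turn 0.125, either way. A call with a gripper value outside its range is refused whole. "gripper" is the opening in per cent of the stroke, from 0 (shut) to 100 (fully open), set as the call begins (left out, the last holds). The fingers move at their own pace and stop on an object; "grip_force" is the grip in N (left out, the last holds). Time passes only in rows, so rows that do not move let the fingers close. It gives the time, the measured TCP pose, the force, the opening and the grip force at its end, in the units of the state.
- r.read_state(): the state, without advancing time (a new reading comes with each control period).
- vision.camera(name): name is "scene" or "top" or "wrist"; returns the picture (480x640x3 uint8, red, green, blue); there is no depth.
- vision.camera_info(name): a dict with "intrinsics" (3x3 intrinsics, pixels), "R" (3x3) and "t" (3): a world point X has camera coordinates R X + t. Camera axes: x right, y down, z forward; pixel columns grow to the right and rows downward; lengths in m; the calibration is good to about 2 mm. A picture is of the moment at which its call begins: read the wrist's pose just before it. camera_info takes no time and is no camera call; for the wrist camera it gives the pose at the moment of the call.
- r.finish_job(): hands the job in; it is judged then, once.
The state is a dict: "time": time; "joints": joint angles; "qd": joint speeds; "joint_torque": joint torques, N m; "ee_pos": TCP position; "tcp_rot": TCP orientation; "contact_force": force on the tool from outside, world axes, zero at the start; "wrist_torque": the same for the moment, N m; "grip_width": finger opening in m; "gripper_force": force on a finger pad.
Only numpy, scipy, OpenCV 4.12 (cv2) and the standard library are available. Lean on these libraries where they do the work, as an engineer would, in place of code of your own. Each camera call takes 0.05 s, during which the arm holds its last target. There are 200 camera calls.

### The job

Finish the leak check on the bench pressure reactor: take the pen-shaped leak probe from its dock, draw its tip slowly (about 3 cm a second) along the cover joint on the robot's side, just off the joint without pressing, from the gauge end to the other end, and stand the probe back in its dock. Then let the test gas out: flip the yellow safety catch right over off the vent lever, pull the red lever towards the robot to its stop, and finish while still holding it open with the gripper, because it springs shut when let go. Do not pull on the lever while the catch is on, and leave the other things on the bench where they are.

Things in the scene. Friction and masses are not known exactly. Their poses are not given: they have to be found in the camera images.
- reactor: fixed reactor: metal block 160 (x) x 220 (y) x 90 mm tall on a 180 x 240 mm foot, steel cover plate 120 x 180 x 28 mm bolted on its middle (bolt heads to 127 mm), leaving a 20 mm ledge all round at 90 mm height. Fittings on the cover's rear half: gauge at the +y end up to 242 mm, others up to 170 mm. Origin under the centre at bench level; x away from the robot, y to the gauge end, z up
- joint_0 (a point): point on the cover joint (dark line where the cover's edge meets the ledge) on the robot's side, reactor x = -60 mm, 90 mm above the bench, 84 mm from the middle towards the gauge end (the cover's corner is 6 mm further). Axes as the reactor: -x points out over the ledge towards the robot, y runs along the joint
- joint_1 (a point): point on the joint, half way from joint_0 to joint_2
- joint_2 (a point): middle of the joint to be checked; axes as the reactor
- joint_3 (a point): point on the joint, half way from joint_2 to joint_4
- joint_4 (a point): point on the joint near its other end (84 mm from the middle)
- dock: fixed grey dock, 60 (x) x 66 (y) x 90 mm tall on a 72 x 78 mm foot. Socket open at the top, 36 (x) x 42 (y) mm, 30 mm deep, whose ledge at 60 mm height carries the shoulder of the probe's handle; below it a 20 x 20 mm shaft for the snout. Origin under the centre at bench level, z up
- probe: loose leak probe, about 110 g, standing tip down in the dock: blue handle 24 (x) x 30 (y) mm from 55 to 175 mm above the tip; steel snout 6 mm thick at the tip, 12 mm from 38 to 55 mm. Origin at the tip, z up along the handle. In the dock the tip is 5 mm and the handle's top 180 mm above the bench; the handle is free from 90 mm up
- probe_tip (a point): end of the probe's snout (same point as the probe's origin)
- valve: fixed vent valve on a 190 x 140 mm plate: steel ball valve with red-sleeved lever and yellow catch. Origin on the lever's vertical axis, at bench level; y points along the shut lever from its axis to its free end, -x is the way the lever is pulled, z up
- vent_lever (a joint): lever angle, rad: 0 shut (along the valve's y), 1.4 open at its stop (counter-clockwise from above, nearly along the valve's -x). A spring closes it: 0.24 N m at 0, 0.8 N m at 1.4 (7 N at the sleeve). While the catch is on, the lever can move only some 0.05 rad
- lever_grip (a point): middle of the lever's red sleeve, 120 mm from its axis and 120 mm above the bench; y points out along the lever. The sleeve is 18 mm wide, 16 mm tall, 70 mm long, from 80 to 150 mm from the axis, with free space of 100 mm below
- catch (a joint): angle of the yellow catch, rad: 0 locked over the lever, 1.35 flipped right over against its stop, counted as over from 1.1; past about 0.8 it falls over and stays. Turns easily (about 1 N at the tab) about a level axis along the valve's x, at valve y = 35 mm, 105 mm above the bench: its upper end tips towards the valve's -y
- catch_tab (a point): middle of the top edge of the catch's upright thumb tab: locked, at valve x = 12, y = 63 mm, 175 mm above the bench. Tab 24 mm wide (x), 8 thick (y), 37 tall, on a bridge over the lever at 135 mm, with a prong (x = -17 to -12 mm) in front of the lever. Pushed level on its +y face towards -y, 15 mm below the top, for 60 mm, the catch tips over
- wrench: loose spanner about 170 mm long, lying; a bystander, to be left where it is
- sample_jar: loose amber glass jar, 40 mm across, 55 mm tall; a bystander, to be left where it is
- beaker: loose glass beaker, 70 mm across, 90 mm tall; a bystander, to be left where it is
- wash_bottle: loose white bottle, 66 mm across, 170 mm tall; a bystander, to be left where it is
- screwdriver: loose screwdriver about 180 mm long, lying; a bystander, to be left where it is
- bolt_tray: loose steel tray 120 x 90 x 30 mm; a bystander, to be left where it is
- gasket_ring: loose copper gasket ring, 90 mm across, 6 mm thick; a bystander, to be left where it is
There are look-alikes about, which are no part of the job. What is meant by the probe is not turquoise or white, and is the larger of those in its own colour.

How it is judged:
On the way, in this order (a step that is already met when the one before it is completed fails the run):
1. probe tip within 12 mm of the cover joint, at the gauge end, and moving slowly, the probe roughly upright (distance between probe_tip and joint_0 below 0.012 m and linear speed of probe below 0.08 m/s and angle between probe's own z axis and vertical below 0.8 rad), for 0.06 s.
2. probe tip within 12 mm of the cover joint, a quarter of the way, and moving slowly, the probe roughly upright (distance between probe_tip and joint_1 below 0.012 m and linear speed of probe below 0.08 m/s and angle between probe's own z axis and vertical below 0.8 rad), for 0.06 s.
3. probe tip within 12 mm of the cover joint, half way, and moving slowly, the probe roughly upright (distance between probe_tip and joint_2 below 0.012 m and linear speed of probe below 0.08 m/s and angle between probe's own z axis and vertical below 0.8 rad), for 0.06 s.
4. probe tip within 12 mm of the cover joint, three quarters of the way, and moving slowly, the probe roughly upright (distance between probe_tip and joint_3 below 0.012 m and linear speed of probe below 0.08 m/s and angle between probe's own z axis and vertical below 0.8 rad), for 0.06 s.
5. probe tip within 12 mm of the cover joint, at the far end, and moving slowly, the probe roughly upright (distance between probe_tip and joint_4 below 0.012 m and linear speed of probe below 0.08 m/s and angle between probe's own z axis and vertical below 0.8 rad), for 0.06 s.
6. probe standing in its dock again, let go (horizontal distance between probe and dock below 0.015 m and height (world z) of probe below 0.015 m and angle between probe's own z axis and vertical below 0.2 rad and contact force between probe and the fingers below 0.2 N and linear speed of probe below 0.03 m/s), for 0.2 s.
7. safety catch flipped right over, the lever still shut (value of joint catch above 1.1 rad and value of joint vent_lever below 0.1 rad), for 0.2 s.
8. vent lever pulled to its stop (value of joint vent_lever above 1.2 rad and value of joint catch above 1 rad), for 0.3 s.
At the end, for the whole second after the job is handed in: the gripper's fingers hold the lever at 1.2 rad or more (stop at 1.4), pressing with over 2 N; the catch is flipped over (1.0 rad or more); the probe stands free and fully down in its dock (within 15 mm of its centre, upright within 0.2 rad) (all of step 8 and velocity of joint vent_lever below 0.3 rad/s and contact force between the fingers and valve above 2 N and horizontal distance between probe and dock below 0.015 m and height (world z) of probe below 0.015 m and angle between probe's own z axis and vertical below 0.2 rad and contact force between probe and the fingers below 0.2 N); the arm keeps its last pose, push and grip.
It fails at once if the probe tip runs faster than 8 cm/s along the joint (within 12 mm of its line) (x of probe_tip in the frame of joint_2 between -0.012 and 0.004 m and y of probe_tip in the frame of joint_2 between -0.08 and 0.08 m and z of probe_tip in the frame of joint_2 below 0.012 m and linear speed of probe above 0.08 m/s).
It fails at once if the probe is pressed on the reactor with more than 10 N (contact force between probe and reactor above 10 N).
It fails at once if the lever is forced while the catch is still on (value of joint vent_lever above 0.025 rad and value of joint catch below 0.4 rad).
It fails at once if another thing on the bench is pushed by more than 30 mm (distance of any of wrench, sample_jar, beaker, wash_bottle, screwdriver, bolt_tray, gasket_ring from where it was at the start of the episode above 0.03 m).
It also fails if it takes over 72 s, if anything falls off the work surface, if the arm or the gripper's body presses on something with over 40 N, if the wrist force passes 120 N, or if a joint passes its speed limit or range.

## Working session

There is one attempt and no reset: what is moved stays moved. The work goes in short steps, Python scripts to look and compute and a tool call to move; the robot and the scene stay as the last step left them, time stands still between calls to the robot, and variables do not carry over. Pictures are saved under pics/ and viewed, at most 10 in all, crops included, and the job is handed in when it is done.

Besides the shell and the picture viewer there is one more tool, called after "Call:" as name([rows], argument=value, ...), one row to a line, values as JSON. arm_command: Moves the arm, as the interface text tells. Its arguments: {"type":"object","properties":{"commands":{"type":"array","items":{"type":"array"}},"gripper":{"type":"number"},"grip_force":{"type":"number"}},"required":["commands"]}

```bash
mkdir -p pics; cat > h.py <<'E'
import numpy as np, cv2, json
from rig import r, vision
def snap(n,f):
    im=vision.camera(n); cv2.imwrite('pics/'+f,im[:,:,::-1]); return im
def ray(n,u,v,info=None):
    c=info or vision.camera_info(n); K=np.array(c['intrinsics']);R=np.array(c['R']);t=np.array(c['t'])
    return -R.T@t, R.T@np.linalg.inv(K)@np.array([u,v,1.])
def plane(n,u,v,z,info=None):
    o,d=ray(n,u,v,info); return o+d*(z-o[2])/d[2]
def proj(n,X,info=None):
    c=info or vision.camera_info(n); p=np.array(c['R'])@np.array(X)+np.array(c['t']); q=np.array(c['intrinsics'])@p; return q[:2]/q[2]
def two(a,b):
    (o1,d1),(o2,d2)=a,b
    A=np.stack([d1,-d2],1); s=np.linalg.lstsq(A,o2-o1,rcond=None)[0]
    p,q=o1+d1*s[0],o2+d2*s[1]; return (p+q)/2, np.linalg.norm(p-q)
E
python3 - <<'E'
from h import *
snap('scene','s0.png');snap('top','t0.png')
for n in('scene','top'):
    c=vision.camera_info(n);print(n,np.round(ray(n,320,240)[0],3),np.round(np.array(c['intrinsics']),1).tolist(), np.round(c['R'],3).tolist())
s=r.read_state();print(s['ee_pos'],s['tcp_rot'],s['time'],s['grip_width'],r.grip_point_offset)
E
```

```text
scene [ 0.918 -0.73   0.843] [[467.4, 0.0, 319.4], [0.0, 467.4, 246.2], [0.0, 0.0, 1.0]] [[0.886, 0.463, -0.011], [0.305, -0.6, -0.74], [-0.349, 0.652, -0.673]]
top [ 0.419 -0.008  1.335] [[464.2, 0.0, 319.1], [0.0, 464.2, 237.5], [0.0, 0.0, 1.0]] [[-0.014, -1.0, 0.019], [-0.994, 0.012, -0.104], [0.104, -0.02, -0.994]]
[ 0.22629483 -0.5820288   0.22158533] [-2.02126113e-04 -1.84242300e-01  9.82880403e-01  9.20320920e-04] 0.1 0.08676456842706927 0.0187
```

View pics/s0.png

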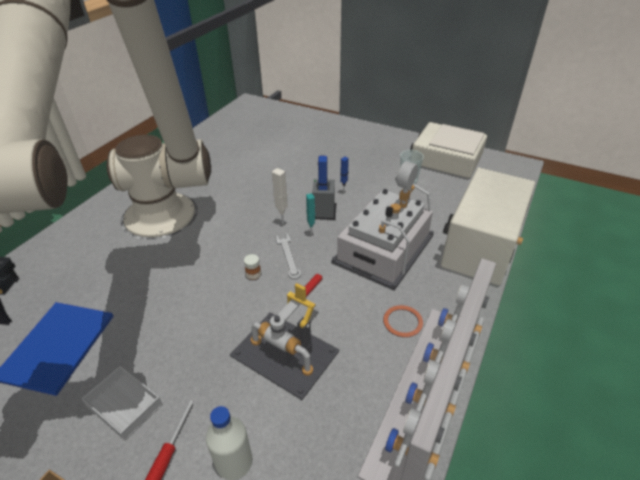

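View pics/t0.png

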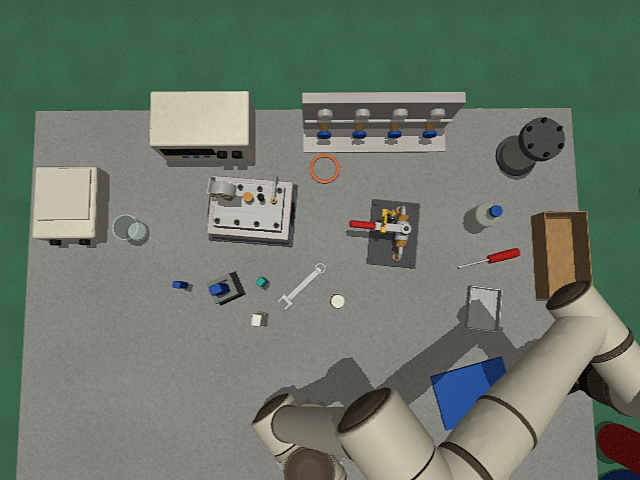

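Candidates for the probe: large blue one in the dock (top 219,289 / scene 322,170), small blue (top 180,285 / scene 345,168), turquoise (top 262,282 / scene 310,210) and white (top 258,320 / scene 280,190). I choose the large blue one in the dock. The reactor is at top (250,208) and the valve at top (403,229).

```bash
python3 - <<'E'
from h import *
t=cv2.imread('pics/t0.png');s=cv2.imread('pics/s0.png')
def crop(im,x,y,w,h,k): return cv2.resize(im[y:y+h,x:x+w],None,fx=k,fy=k,interpolation=cv2.INTER_CUBIC)
a=crop(t,200,165,100,150,4); b=crop(t,340,190,100,75,4); c=crop(s,300,145,133,100,3)
out=np.zeros((600,800,3),np.uint8); out[:600,:400]=a; out[:300,400:]=b; out[300:600,400:799]=c
cv2.imwrite('pics/c1.png',out)
for n,im,box in(('top',t,(200,270,50,40)),('scene',s,(310,150,26,45))):
    x,y,w,h=box; hsv=cv2.cvtColor(im[y:y+h,x:x+w],cv2.COLOR_BGR2HSV)
    m=cv2.inRange(hsv,(105,120,40),(130,255,255)); 
    cs,_=cv2.findContours(m,cv2.RETR_EXTERNAL,cv2.CHAIN_APPROX_NONE); k=max(cs,key=cv2.contourArea)
    print(n,cv2.contourArea(k),cv2.boundingRect(k),box,cv2.minAreaRect(k))
E
```

```text
top 156.0 (9, 13, 21, 13) (200, 270, 50, 40) ((18.775861740112305, 18.810348510742188), (12.080193519592285, 18.908130645751953), 66.80140686035156)
scene 163.5 (9, 6, 8, 28) (310, 150, 26, 45) ((12.5, 19.5), (27.0, 7.0), 90.0)
```

View pics/c1.png

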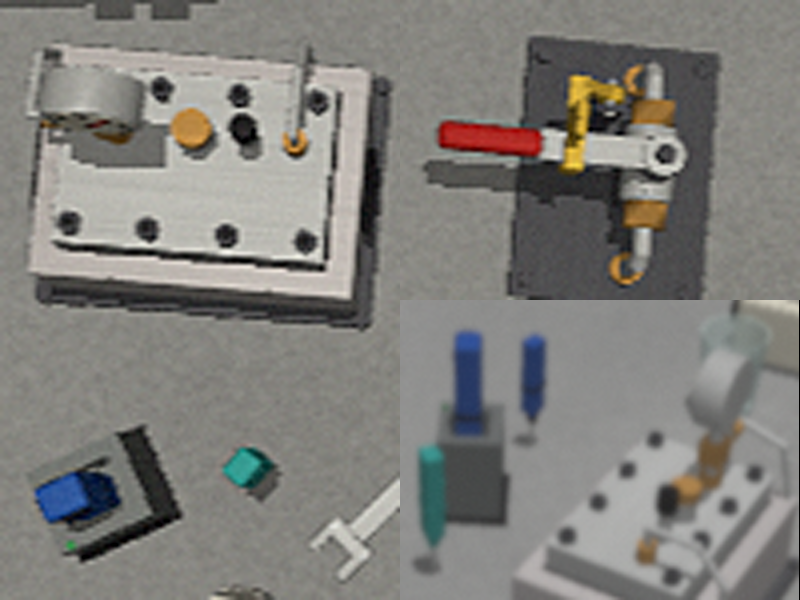

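The crop confirms the large blue handle sitting in the grey dock, with the dock yawed about 24°. The small blue one stands free beside it, the reactor is yawed a few degrees, and the red lever points to +y with the yellow catch on it. Next I turn these pixels into poses.

```bash
python3 - <<'E'
from h import *
P=lambda u,v,z,ox=200,oy=165: plane('top',ox+(u+.5)/4-.5,oy+(v+.5)/4-.5,z)
pr=lambda n,a:print(n,np.round(np.array(a)*1000,1).tolist())
pr('handle top',P(62,498,.18))
pr('tri',two(ray('top',215.1,289.1),ray('scene',322.3,157.5))[0])
D=[P(28,471,.09),P(117,432,.09)];pr('dock back edge',D)
pr('green dot',P(70,545,.09))
F=[P(143,428,0.005),P(182,512,0.005),P(80,560,0.005)];pr('foot',F)
R=[P(45,48,.09),P(372,68,.09),P(352,298,.09),P(30,272,.09)];pr('reactor',R);pr('c',np.mean(R,0))
C=[P(52,240,.09),P(325,268,.09)];pr('coverfront',C)
pr('valve plate',[P(530-400,38,.005,340,190),P(718-400,54,.005,340,190)])
pr('axis',P(666-400,154,.13,340,190)); pr('sleeve end/inner',[P(440-400,134,.128,340,190),P(540-400,142,.128,340,190)])
pr('tab',P(578-400,105,.175,340,190))
s=r.read_state();print(s['joints'])
E
```

```text
handle top [415.0, 227.2, 180.0]
tri [416.3, 228.3, 178.4]
dock back edge [[432.8, 268.1, 90.0], [457.9, 209.4, 90.0]]
green dot [383.7, 239.9, 90.0]
foot [[463.2, 205.7, 5.0], [403.4, 177.9, 5.0], [370.7, 249.6, 5.0]]
reactor [[719.3, 259.9, 90.0], [703.4, 37.7, 90.0], [545.8, 52.3, 90.0], [565.9, 268.3, 90.0]]
c [633.6, 154.6, 90.0]
coverfront [[587.5, 253.8, 90.0], [566.4, 70.4, 90.0]]
valve plate [[668.8, -190.2, 5.0], [655.5, -327.2, 5.0]]
axis [567.1, -260.5, 130.0]
sleeve end/inner [[582.3, -112.4, 128.0], [576.3, -178.1, 128.0]]
tab [593.5, -196.2, 175.0]
[-9.41421281e-01  3.85449714e-01  6.76678875e-03 -4.57865211e-04
 -1.19394923e+00 -2.58604180e-01]
```

Call:
arm_command([
  [[-2.75, 2.28, -0.78], 0],
  [[-2.75, 2.28, -0.78], 0],
  [[-2.75, 2.28, -0.78], 0],
  [[-2.75, 2.28, -0.78], 0],
  [[-2.75, 2.28, -0.78], 0],
  [[-2.75, 2.28, -0.78], 0],
  [[-2.75, 2.28, -0.78], 0],
  [[-2.75, 2.28, -0.78], 0],
  [[-2.75, 2.28, -0.78], 0],
  [[-2.75, 2.28, -0.78], 0],
], gripper=100)

```text
time: 0.93
ee_pos: [0.4004, -0.2686, 0.3007]
tcp_rot: [-0.0, -0.184, 0.983, 0.0]
contact_force: [0.8, 0.1, 0.6]
grip_width: 0.0872
gripper_force: 0.0
```

Call:
arm_command([
  [[-1.49, 3.39, -0.4], 0],
  [[-1.49, 3.39, -0.4], 0],
  [[-1.49, 3.39, -0.4], 0],
  [[-1.49, 3.39, -0.4], 0],
  [[-1.49, 3.39, -0.4], 0],
  [[-1.49, 3.39, -0.4], 0],
  [[-1.49, 3.39, -0.4], 0],
  [[-1.49, 3.39, -0.4], 0],
  [[-1.49, 3.39, -0.4], 0],
  [[-1.49, 3.39, -0.4], -0.05],
])

```text
time: 1.77
ee_pos: [0.4155, 0.1014, 0.3407]
tcp_rot: [-0.0, -0.209, 0.978, 0.0]
contact_force: [1.3, -0.2, 1.0]
grip_width: 0.0875
gripper_force: 0.0
```

```bash
python3 - <<'E'
from h import *
c=vision.camera_info('wrist');snap('wrist','w1.png');snap('top','t1.png')
s=r.read_state();print(s['ee_pos'],s['tcp_rot'],s['time'],s['joints'])
np.save('w1.npy',c,allow_pickle=True)
for X in([.416,.228,.18],[.574,.16,.09],[.634,.155,.118]):print(proj('wrist',X,c))
E
```

```text
[0.41640702 0.10361129 0.34048984] [ 2.28536171e-04 -2.12233349e-01  9.77218912e-01  3.90028458e-04] 1.8667 [ 6.25058154e-01 -2.90120121e-02 -2.15548261e-01 -5.41810424e-04
 -1.38352934e+00 -1.76803414e+00]
[437.49192225 268.13955419]
[308.11010592 324.39836302]
[284.82665169 373.07460001]
```

View pics/w1.png

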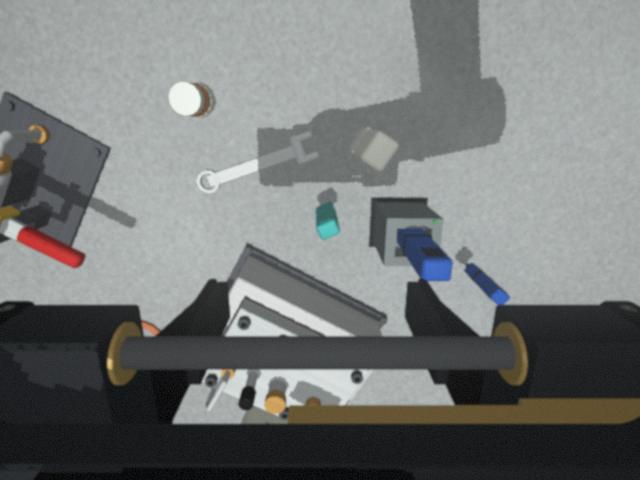

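The picture shows the dock's blue handle top at about (435,268), against (437,268) predicted, so the dock pose is good to about 2 mm. The reactor's front edge runs from (240,285) to (385,338).

Call:
arm_command([
  [[-1.29, 2.83, 2.2], 0],
  [[-1.29, 2.83, 2.2], 0],
  [[-1.29, 2.83, 2.2], 0],
  [[-1.29, 2.83, 2.2], 0],
  [[0, 0, 2.9], 0],
  [[0, 0, 2.9], 0],
  [[0, 0, 2.9], 0],
  [[0, 0, 2.9], 0],
  [[0, 0, 0], 0],
  [[0, 0, 0], 0],
])

```text
time: 2.7
ee_pos: [0.4167, 0.2229, 0.1358]
tcp_rot: [-0.002, -0.209, 0.978, -0.001]
contact_force: [0.9, 0.3, 1.2]
grip_width: 0.0871
gripper_force: 0.0
```

Call:
arm_command([
  [[0, 0, 0], 0],
  [[0, 0, 0], 0],
  [[0, 0, 0], 0],
  [[0, 0, 0], 0],
  [[0, 0, 0], 0],
  [[0, 0, 0], 0],
], gripper=0, grip_force=15)

```text
time: 3.2
ee_pos: [0.4171, 0.2241, 0.1371]
tcp_rot: [0.0, -0.209, 0.978, 0.0]
contact_force: [0.2, 0.5, -0.2]
grip_width: 0.0551
gripper_force: 0.0
```

```bash
python3 - <<'E'
from h import *
c=vision.camera_info('wrist');snap('wrist','w2.png')
s=r.read_state();print(s['ee_pos'],s['tcp_rot'],s['time'],s['grip_width'],s['gripper_force'],s['contact_force'])
# reactor from w1, contrast crop
a=cv2.imread('pics/w1.png')[230:420,190:440]; b=cv2.imread('pics/w2.png')
o=np.zeros((600,800,3),np.uint8); o[:380,:500]=cv2.resize(a,None,fx=2,fy=2,interpolation=cv2.INTER_CUBIC)
o[380:,:293]=cv2.resize(b,(293,220)); o[:600,500:]=cv2.resize(b[0:360,200:380+0],(300,600)); cv2.imwrite('pics/c2.png',o)
E
```

```text
[0.41709169 0.2240412  0.13689123] [ 2.09205630e-04 -2.08853172e-01  9.77946974e-01  1.59587737e-04] 3.25 0.05105476208893864 0.0 [ 0.14949762 -0.21366352  0.76866003]
```

View pics/c2.png

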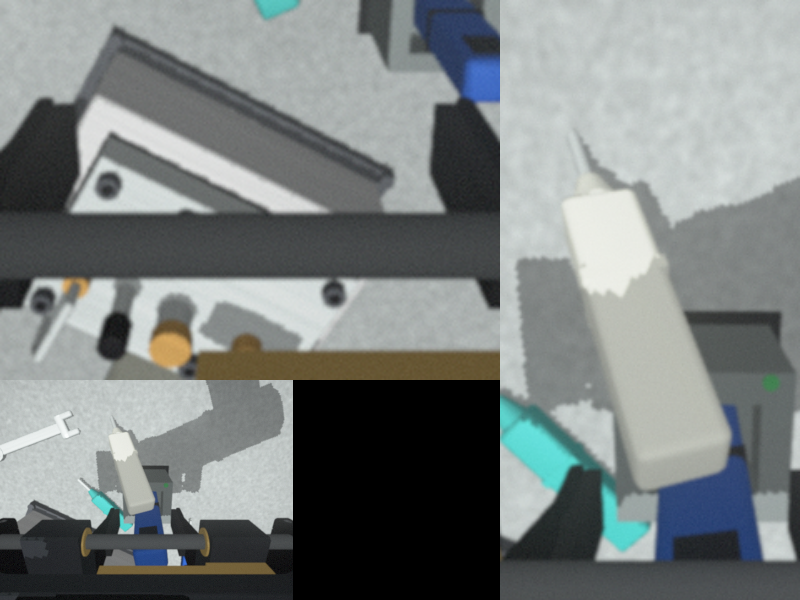

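The crop shows the handle between the still-closing fingers. The cover joint line runs from crop (112,134) to (268,212), and the ledge edge from (97,97) to (335,212).

Call:
arm_command([
  [[0, 0, 0], 0],
  [[0, 0, 0], 0],
  [[0, 0, 0], 0],
  [[0, 0, 0], 0],
  [[0, 0, 0], 0],
  [[0, 0, 0], 0],
])

```text
time: 3.75
ee_pos: [0.4171, 0.224, 0.1365]
tcp_rot: [-0.0, -0.209, 0.978, -0.0]
contact_force: [-0.0, 0.9, 1.0]
grip_width: 0.0297
gripper_force: 14.9
```

```bash
python3 - <<'E'
from h import *
c=np.load('w1.npy',allow_pickle=True).item()
P=lambda u,v,z=.09: plane('wrist',190+(u+.5)/2-.5,230+(v+.5)/2-.5,z,c)
pr=lambda n,a:print(n,np.round(np.array(a)*1000,1).tolist())
J=[P(112,134),P(268,212)];L=[P(97,97),P(335,212)];F=[P(115,30,.0),P(393,175,.0)];T=[P(105,155,.118),P(230,215,.118)]
for n,a in(('joint',J),('ledge',L),('foot',F),('covertop',T)):
    pr(n,a);d=a[1]-a[0];print(np.degrees(np.arctan2(d[0],d[1])))
    nrm=np.array([-d[1],d[0],0]);nrm/=-np.linalg.norm(nrm); 
    print('x-offset to (634,155):',np.dot(nrm,np.array([.634,.155,0])-a[0])*1000)
s=r.read_state();print(s['ee_pos'],s['grip_width'],s['gripper_force'],s['contact_force'],s['time'])
E
```

```text
joint [[569.7, 72.7, 90.0], [581.1, 185.4, 90.0]]
5.760366895130404
x-offset to (634,155): 55.6692884478354
ledge [[549.8, 55.3, 90.0], [563.3, 225.2, 90.0]]
4.54772832376405
x-offset to (634,155): 76.04586890613623
foot [[540.4, 46.2, 0.0], [564.0, 286.3, 0.0]]
5.606225782348969
x-offset to (634,155): 82.54535933780075
covertop [[568.7, 73.4, 118.0], [576.0, 157.1, 118.0]]
5.015925621760663
x-offset to (634,155): 57.94066718697703
[0.41708145 0.22401362 0.13650978] 0.029725760043565926 14.852129547201116 [-0.03513558  0.87379725  1.00213656] 3.75
```

Call:
arm_command([
  [[0, 0, -1.0], 0],
  [[0, 0, -2.0], 0],
  [[0, 0, -3.0], 0],
  [[0, 0, -3.0], 0],
  [[0, 0, -3.0], 0],
  [[0, 0, 0], 0],
  [[0, 0, 0], 0],
  [[0, 0, 0], 0],
])

```text
time: 4.42
ee_pos: [0.4163, 0.2236, 0.2555]
tcp_rot: [-0.001, -0.209, 0.978, -0.0]
contact_force: [1.0, 0.2, -1.7]
grip_width: 0.0301
gripper_force: 14.9
```

```bash
python3 - <<'E'
from h import *
s=r.read_state();p=s['ee_pos'];print(p,s['tcp_rot'],s['grip_width'],s['contact_force'],s['time'])
c=vision.camera_info('wrist')
print('wrist',proj('wrist',[p[0],p[1],p[2]-.1315],c),'scene',proj('scene',[p[0],p[1],p[2]-.1315]),proj('scene',[p[0],p[1],p[2]-.0]))
w=snap('wrist','w3.png');sc=snap('scene','s3.png')
o=np.zeros((600,800,3),np.uint8)
o[:480,:300]=cv2.resize(w[180:420,200:350+0,::-1],(300,480))
u,v=proj('scene',[p[0],p[1],p[2]-.08]).astype(int)
o[:600,320:800]=cv2.resize(sc[v-50:v+50,u-40:u+40,::-1],(480,600),interpolation=cv2.INTER_CUBIC);print(u,v)
cv2.imwrite('pics/c3.png',o)
E
```

```text
[0.41629617 0.22355407 0.25547994] [-1.03786026e-03 -2.08650667e-01  9.77989668e-01 -1.78930318e-04] 0.03014891450126431 [ 1.00179954  0.20611981 -1.65120162] 4.4167
wrist [316.93399039 224.38675785] scene [321.12617257 175.62640129] [320.68770792 132.26493885]
320 159
```

View pics/c3.png

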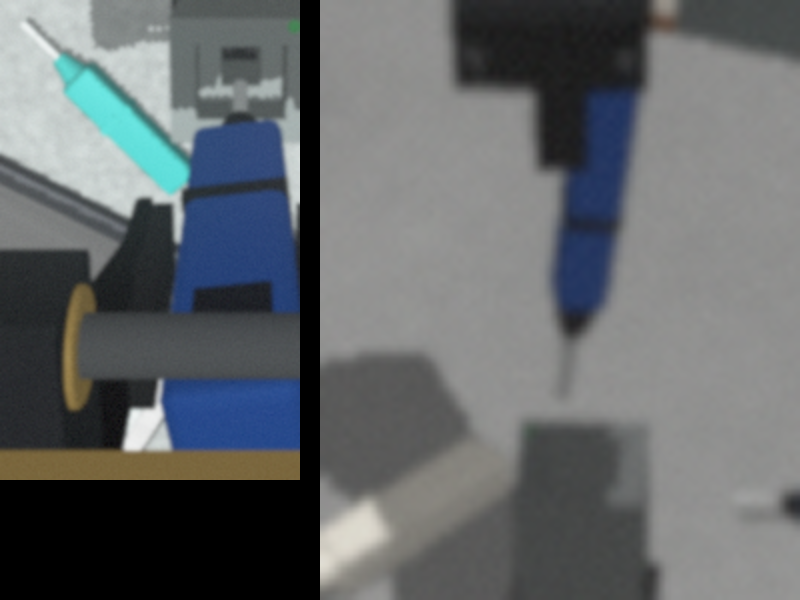

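The probe hangs tilted in the fingers (scene crop: handle near (605,150), tip at (562,398)). The tip is close to where predicted. I'll quantify the tilt.

```bash
python3 - <<'E'
from h import *
from scipy.spatial.transform import Rotation as Ro
s=r.read_state();p=np.array(s['ee_pos']);q=s['tcp_rot'];R=Ro.from_quat([q[1],q[2],q[3],q[0]]).as_matrix()
def onplane(cam,u,v,off=0,info=None):
    o,d=ray(cam,u,v,info);n=R[:,1];k=(np.dot(n,p-o)+off)/np.dot(n,d);X=o+d*k-p;return np.round(R.T@X*1000,1)
im=cv2.imread('pics/s3.png');hsv=cv2.cvtColor(im,cv2.COLOR_BGR2HSV)
m=cv2.inRange(hsv,(105,110,40),(130,255,255))
for v in range(122,166,3):
    xs=np.where(m[v,300:345])[0]+300
    if len(xs):print(v,xs[0],xs[-1],onplane('scene',(xs[0]+xs[-1])/2,v), onplane('scene',xs[-1]+.5,v))
print('tip',onplane('scene',320.3,175.3))
c=vision.camera_info('wrist')
print('wrist tip',onplane('wrist',320,220,0,c), 'rays to z',[np.round(R.T@(plane('wrist',320,220,z,c)-p)*1000,1) for z in(.124,)])
w=cv2.imread('pics/w3.png');hs=cv2.cvtColor(w,cv2.COLOR_BGR2HSV);mw=cv2.inRange(hs,(105,110,40),(130,255,255))
for v in(245,260,280,300,320,380,395):
    xs=np.where(mw[v,200:450])[0]+200
    if len(xs):print(v,xs[0],xs[-1])
E
```

```text
125 324 331 [-17.4   0.  -21.4] [-27.5  -0.  -21.6]
128 324 331 [-17.4  -0.  -13.1] [-27.6  -0.  -13.3]
131 324 330 [-16.2  -0.   -4.7] [-25.1  -0.   -4.9]
134 324 330 [-16.2  -0.    3.8] [-25.2  -0.    3.6]
137 322 329 [-12.4   0.   12.4] [-22.7  -0.   12.2]
140 321 329 [-11.1  -0.   21.1] [-22.7  -0.   20.8]
143 321 328 [-9.8 -0.  29.8] [-20.2  -0.   29.6]
146 326 326 [-13.7  -0.   38.5] [-15.1   0.   38.5]
149 320 327 [-7.2  0.  47.6] [-17.7  -0.   47.3]
152 320 327 [-7.2 -0.  56.6] [-17.7   0.   56.3]
155 320 326 [-5.9 -0.  65.7] [-15.1  -0.   65.4]
158 320 326 [-5.8  0.  74.8] [-15.1   0.   74.6]
tip [  1.7  -0.  129.7]
wrist tip [  82.2    0.  -153.9] rays to z [array([  3.7,   2.5, 130.9])]
245 301 338
260 296 340
280 294 342
300 291 396
320 287 389
380 281 354
395 285 355
```

```bash
python3 - <<'E'
from h import *
a=np.radians(24);ax=np.array([np.cos(a),np.sin(a),0]);ay=np.array([-np.sin(a),np.cos(a),0])
D=np.array([.416,.228,0])
c=vision.camera_info('wrist')
im=cv2.imread('pics/s3.png');w=cv2.imread('pics/w3.png')
o=np.zeros((600,800,3),np.uint8)
o[:,:400]=cv2.resize(im[150:240,290:350],(400,600),interpolation=cv2.INTER_CUBIC)
o[:,400:]=cv2.resize(w[120:270,260:360],(400,600),interpolation=cv2.INTER_CUBIC)
for sx in(-.03,.03):
  for sy in(-.033,.033):
    X=D+sx*ax+sy*ay+[0,0,.09]
    u,v=proj('scene',X);cv2.circle(o,(int((u-290)*6.667),int((v-150)*6.667)),4,(0,0,255),-1)
    u,v=proj('wrist',X,c);print(u,v);x=int((u-260)*4);
    if 0<x<400:cv2.circle(o,(400+x,int((v-120)*4)),4,(0,0,255),-1)
cv2.imwrite('pics/c4.png',o)
E
```

```text
285.3276168438002 184.11397982208518
358.62879539085594 184.18348296866378
286.93202713247246 246.98725071351092
356.3911432834439 247.0529155611208
```

View pics/c4.png

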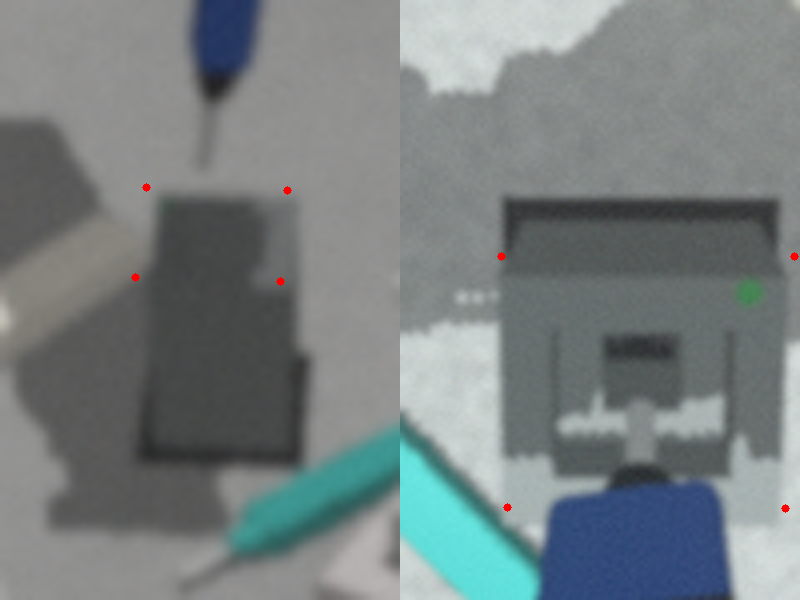

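The red predicted dock corners show the dock sits 4–5 mm further along its own x than I had, at about (420, 230). The pads therefore caught only the handle's edge. I'll set the probe back and grip it again, centred.

Call:
arm_command([
  [[-0.25, 0.19, 0], 0],
  [[-0.25, 0.19, 0], 0],
  [[0, 0, 2.5], 0],
  [[0, 0, 2.5], 0],
  [[0, 0, 1.5], 0],
  [[0, 0, 1.5], 0],
  [[0, 0, 1.5], 0],
  [[0, 0, 1.2], 0],
  [[0, 0, 0.9], 0],
  [[0, 0, 0], 0],
])

```text
time: 5.35
ee_pos: [0.4183, 0.2282, 0.138]
tcp_rot: [-0.003, -0.208, 0.978, -0.002]
contact_force: [-1.9, -1.3, -4.9]
grip_width: 0.0297
gripper_force: 14.9
```

Call:
arm_command([
  [[0, 0, 0], 0],
  [[0, 0, 0], 0],
  [[0, 0, 0], 0],
  [[0, 0, 0], 0],
  [[0, 0, 0], 0],
  [[0, 0, 0], 0],
], gripper=70)

```text
time: 5.85
ee_pos: [0.4204, 0.2298, 0.1411]
tcp_rot: [0.001, -0.209, 0.978, 0.0]
contact_force: [-0.4, -0.5, 0.5]
grip_width: 0.0584
gripper_force: 0.0
```

```bash
cat >> h.py <<'E'
from scipy.spatial.transform import Rotation as Ro
def tool():
    s=r.read_state();q=s['tcp_rot'];return np.array(s['ee_pos']),Ro.from_quat([q[1],q[2],q[3],q[0]]).as_matrix(),s
def onplane(cam,u,v,p,R,info=None):
    o,d=ray(cam,u,v,info);n=R[:,1];k=np.dot(n,p-o)/np.dot(n,d);return np.round(R.T@(o+d*k-p)*1000,1)
E
python3 - <<'E'
from h import *
p,R,s=tool();print(p,s['grip_width'],s['contact_force'],s['time'])
im=snap('scene','s5.png');hsv=cv2.cvtColor(im,cv2.COLOR_RGB2HSV);m=cv2.inRange(hsv,(105,110,40),(130,255,255))
for v in range(150,188,3):
    xs=np.where(m[v,305:340])[0]+305
    if len(xs):print(v,xs[0],xs[-1],onplane('scene',xs[0]-.5,v,p,R)[[0,2]],onplane('scene',xs[-1]+.5,v,p,R)[[0,2]])
E
```

```text
[0.42044196 0.22984153 0.14107675] 0.05842619491811701 [-0.40037489 -0.45754509  0.47294488] 5.85
165 328 329 [-10.9 -14.8] [-16.3 -14.9]
168 327 329 [-8.2 -5.2] [-16.4  -5.4]
171 326 329 [-5.5  4.5] [-16.4   4.2]
174 327 328 [-8.2 14.1] [-13.7  13.9]
177 323 328 [ 2.9 24.2] [-13.7  23.7]
180 322 328 [ 5.7 34.2] [-13.7  33.6]
183 322 327 [ 5.8 44.2] [-10.9  43.7]
186 321 328 [ 8.7 54.4] [-13.7  53.7]
```

Call:
arm_command([
  [[-0.25, 0, 0.4], 0],
  [[0, 0, 0], 0],
  [[0, 0, 0], 0],
  [[0, 0, 0], 0],
  [[0, 0, 0], 0],
  [[0, 0, 0], 0],
  [[0, 0, 0], 0],
  [[0, 0, 0], 0],
], gripper=0, grip_force=25)

```text
time: 6.57
ee_pos: [0.4224, 0.2305, 0.1365]
tcp_rot: [0.0, -0.209, 0.978, -0.0]
contact_force: [-0.1, 0.3, -1.4]
grip_width: 0.0295
gripper_force: 24.9
```

Call:
arm_command([
  [[0, 0, 0], 0],
  [[0, 0, 0], 0],
  [[0, 0, -1.0], 0],
  [[0, 0, -2.0], 0],
  [[0, 0, -3.0], 0],
  [[0, 0, -3.0], 0],
  [[0, 0, -3.0], 0],
  [[0, 0, 0], 0],
  [[0, 0, 0], 0],
])

```text
time: 7.32
ee_pos: [0.4227, 0.2311, 0.258]
tcp_rot: [0.001, -0.209, 0.978, 0.001]
contact_force: [-0.6, -0.4, -1.0]
grip_width: 0.0297
gripper_force: 24.9
```

```bash
python3 - <<'E'
from h import *
p,R,s=tool();print(p,s['tcp_rot'],s['grip_width'],s['gripper_force'],s['contact_force'],s['time'])
im=snap('scene','s6.png');hsv=cv2.cvtColor(im,cv2.COLOR_RGB2HSV);m=cv2.inRange(hsv,(105,110,40),(130,255,255))
for v in range(122,170,4):
    xs=np.where(m[v,305:340])[0]+305
    if len(xs):print(v,xs[0],xs[-1],onplane('scene',xs[0]-.5,v,p,R)[[0,2]],onplane('scene',xs[-1]+.5,v,p,R)[[0,2]])
c=vision.camera_info('wrist');w=snap('wrist','w6.png')
print('pred tip',proj('scene',p-[0,0,.131]),proj('wrist',p-[0,0,.131],c))
o=np.zeros((600,800,3),np.uint8)
o[:,:400]=cv2.resize(im[110:200,290:350,::-1],(400,600),interpolation=cv2.INTER_CUBIC)
o[:,400:]=cv2.resize(w[180:330,270:370,::-1],(400,600),interpolation=cv2.INTER_CUBIC)
cv2.imwrite('pics/c6.png',o)
E
```

```text
[0.42271255 0.23111753 0.2580241 ] [ 0.00149365 -0.20879115  0.97795822  0.00131803] 0.029692579792177556 24.89376869983971 [-0.55524322 -0.36918032 -0.96272497] 7.3167
122 328 329 [ -8.3 -24.1] [-13.4 -24.2]
126 328 329 [ -8.3 -13.1] [-13.4 -13.1]
130 328 329 [-8.2 -1.9] [-13.4  -2. ]
134 328 328 [-8.2  9.5] [-10.8   9.4]
138 322 328 [ 7.3 21.2] [-10.8  20.9]
142 322 328 [ 7.5 32.9] [-10.7  32.5]
146 321 327 [10.2 44.7] [-8.1 44.3]
150 321 327 [10.4 56.7] [-8.1 56.3]
154 321 327 [10.6 68.8] [-8.  68.4]
158 322 326 [ 8. 81.] [-5.3 80.7]
pred tip [324.46497104 173.89789151] [317.18692956 226.09499057]
```

View pics/c6.png

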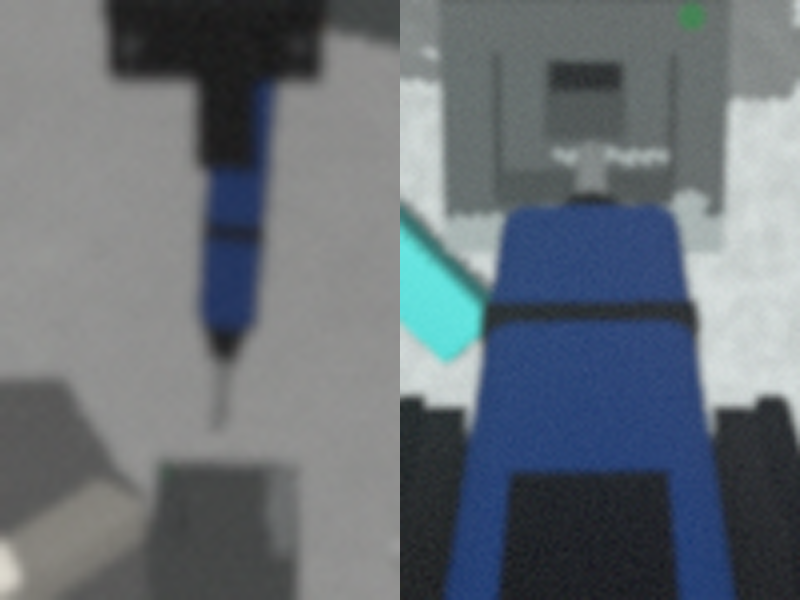

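The grip is now centred and the tilt is small. The tip (scene crop 216,430; wrist crop 590,140) lies about 6 mm along tool +x. Now to a hover by the gauge end of the joint.

Call:
arm_command([
  [[-2.47, -0.65, -0.34], 0],
  [[-2.47, -0.65, -0.34], 0],
  [[-2.47, -0.65, -0.34], 0],
  [[-2.47, -0.65, -0.34], 0],
  [[-2.47, -0.65, -0.34], 0],
  [[-0.82, -0.46, 1.0], 0],
  [[-0.82, -0.46, 1.0], 0],
  [[-0.82, -0.46, 1.0], 0],
  [[0, 0, 0], 0],
  [[0, 0, 0], 0],
])

```text
time: 8.25
ee_pos: [0.5755, 0.248, 0.2416]
tcp_rot: [-0.002, -0.209, 0.978, -0.001]
contact_force: [-0.5, -1.0, -1.1]
grip_width: 0.0302
gripper_force: 24.9
```

```bash
python3 - <<'E'
from h import *
p,R,s=tool();print(p,s['tcp_rot'],s['grip_width'],s['contact_force'],s['time'])
c=vision.camera_info('wrist');w=snap('wrist','w7.png');sc=snap('scene','s7.png');np.save('w7.npy',c,allow_pickle=True)
tip=p+R@np.array([.006,0,.131]);print('tip',tip,proj('wrist',tip,c),proj('scene',tip))
J2=np.array([.5777,.1627,.09]);ey=np.array([.0941,.9956,0])
for k in(84,42,0,-42):print(k,proj('wrist',J2+ey*k/1000,c).round(1),proj('scene',J2+ey*k/1000).round(1))
o=np.zeros((600,800,3),np.uint8)
o[:,:400]=cv2.resize(sc[150:270,340:420,::-1],(400,600),interpolation=cv2.INTER_CUBIC)
o[:,400:]=cv2.resize(w[130:330,210:343,::-1],(400,600),interpolation=cv2.INTER_CUBIC)
cv2.imwrite('pics/c7.png',o)
E
```

```text
[0.57546971 0.24802827 0.24155367] [-1.99630091e-03 -2.08664308e-01  9.77984958e-01 -8.02275622e-04] 0.03015557038184848 [-0.47286605 -1.00426598 -1.11264913] 8.25
tip [0.56952459 0.24526474 0.11058032] [316.95471844 217.30368891] [375.73255314 190.19475158]
84 [310.7 227.8] [380.9 197.8]
42 [269.  205.3] [373.5 205.9]
0 [225.7 181.8] [365.8 214.2]
-42 [180.5 157.5] [357.8 223. ]
```

View pics/c7.png

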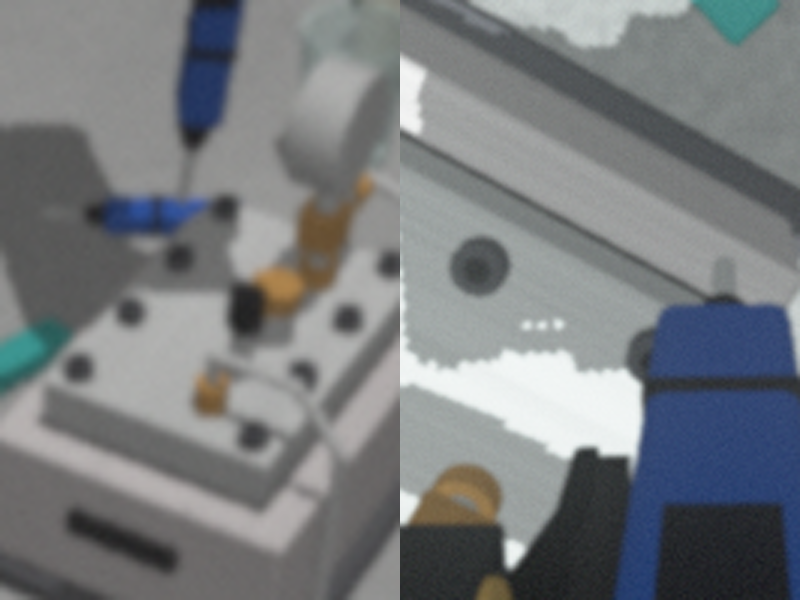

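The crop shows the joint line from wrist px (210,174) to (311,230), about 1 mm further in +x than predicted, and the tip at wrist px (318,216).

Call:
arm_command([
  [[0, 0, 0], 0],
  [[0, 0, 0], 0],
])

```text
time: 8.52
ee_pos: [0.5761, 0.249, 0.2446]
tcp_rot: [0.001, -0.209, 0.978, 0.0]
contact_force: [-0.0, 0.1, -1.2]
grip_width: 0.03
gripper_force: 24.9
```

Call:
arm_command([
  [[0, 0, 0.4], 0],
  [[0, 0, 0.4], 0],
  [[0, 0, 0.4], 0],
  [[0, 0, 0.4], 0],
  [[-0.22, -0.08, 0.2], 0],
  [[-0.22, -0.08, 0.16], 0],
  [[-0.22, -0.08, 0], 0],
  [[-0.2, -0.09, 0], 0],
  [[0, 0, 0], 0],
  [[0, 0, 0], 0],
])

```text
time: 9.35
ee_pos: [0.5859, 0.2493, 0.224]
tcp_rot: [0.0, -0.209, 0.978, 0.0]
contact_force: [-0.1, 0.0, -1.5]
grip_width: 0.03
gripper_force: 24.9
```

```bash
python3 - <<'E'
from h import *
p,R,s=tool();print(p,s['contact_force'],s['grip_width'],s['time'])
c=vision.camera_info('wrist');w=snap('wrist','w8.png');sc=snap('scene','s8.png')
tip=p+R@np.array([.006,0,.131]);print('tip',tip,proj('wrist',tip,c),proj('scene',tip))
J2=np.array([.5789,.1627,.09]);ey=np.array([.0941,.9956,0])
for k in(84,63,42,0):print(k,proj('wrist',J2+ey*k/1000,c).round(1))
g=cv2.cvtColor(w,cv2.COLOR_RGB2GRAY)
print(g[196:236:2,262:334:3])
for u in (230,250,270,290):
    col=g[150:240,u].astype(int);print(u,150+np.argmin(col))
E
```

```text
[0.58592593 0.24927877 0.22401396] [-0.05647759  0.03036961 -1.46756371] 0.029964675400207863 9.35
tip [0.580472   0.24684438 0.09301271] [316.94957798 217.27130475] [379.27183801 196.3034359 ]
84 [313.3 222.7]
63 [291.4 210.8]
42 [268.9 198.7]
0 [222.6 173.6]
[[116  93 114 153 160 159 160 156 152 156 159 157 153 153 155 155 156 149
  132 124 123 121 122 123]
 [128 121  95 107 146 157 157 157 159 157 158 158 158 152 154 156 158 160
  150 134 124 126 124 120]
 [121 124 123 102  96 138 155 157 157 158 157 155 157 157 156 155 156 153
  157 151 135 127 123 122]
 [127 124 122 123 108  92 129 152 154 158 157 159 154 156 160 154 153 152
  155 157 156 146 127 120]
 [140 126 124 124 125 115  89 116 152 156 155 157 158 154 158 156 158 154
  154 157 156 154 146 129]
 [152 141 125 123 124 125 120  95 109 147 151 154 158 156 155 156 157 158
  152 153 150 155 156 148]
 [156 156 145 129 120 125 125 119  97 100 140 154 156 161 161 156 153 156
  158 153 154 155 155 158]
 [160 156 155 149 133 123 124 124 121 104  90 134 154 157 155 159 157 156
  156 158 158 153 151 154]
 [162 158 160 157 154 137 123 1
[... 513 characters left out ...]
57 154 139 124 123 125 123 115 102
  130 129 148 158 157 158]
 [161 159 158 154 159 159 156 161 162 157 154 151 143 129 122 122 122 119
  128 126 148 154 158 156]
 [155 158 159 156 157 158 160 158 159 159 159 155 153 146 126 125 125 122
  125 123 148 153 153 153]
 [158 156 160 158 157 156 156 158 156 155 158 159 157 155 151 134 120  98
   77  81 125 154 155 155]
 [160 160 155 157 159 159 156 155 156 156 155 157 158 151 147 142 118  60
   54  56  76 138 136 135]
 [160 161 157 158 154 158 158 156 160 157 151 140 126  98  94  90  84  66
   72  70  69  78  84  83]
 [158 157 160 157 158 154 158 157 155 149 104  81  73  73  70  70  73  69
   68  69  71  74  70  72]]
230 212
250 188
270 152
290 238
```

Call:
arm_command([
  [[0.11, 0.05, 0], 0],
  [[0.12, 0.05, 0], 0],
  [[0.138, -0.244, 0], 0],
  [[0.138, -0.244, 0], 0],
  [[0.138, -0.244, 0], 0],
  [[0.138, -0.244, 0], 0],
  [[0.138, -0.244, 0], 0],
  [[0.138, -0.244, 0], 0],
  [[0.138, -0.244, 0], 0],
  [[0.138, -0.244, 0], 0],
])

```text
time: 10.28
ee_pos: [0.581, 0.2266, 0.224]
tcp_rot: [0.0, -0.209, 0.978, -0.0]
contact_force: [0.2, -0.5, -2.1]
grip_width: 0.0301
gripper_force: 24.9
```

Call:
arm_command([
  [[0.138, -0.244, 0], 0],
  [[0.138, -0.244, 0], 0],
  [[0.138, -0.244, 0], 0],
  [[0.138, -0.244, 0], 0],
  [[0.138, -0.244, 0], 0],
  [[0.138, -0.244, 0], 0],
  [[0.138, -0.244, 0], 0],
  [[0.138, -0.244, 0], 0],
  [[0.138, -0.244, 0], 0],
  [[0.138, -0.244, 0], 0],
])

```text
time: 11.12
ee_pos: [0.5784, 0.1988, 0.224]
tcp_rot: [0.0, -0.209, 0.978, 0.0]
contact_force: [-0.1, -0.1, -1.6]
grip_width: 0.0297
gripper_force: 24.9
```

```bash
python3 - <<'E'
from h import *
p,R,s=tool();print(p,s['contact_force'],s['grip_width'],s['time'])
c=vision.camera_info('wrist');w=snap('wrist','w9.png')
J2=np.array([.5789,.1627,.09]);ey=np.array([.0941,.9956,0]);ex=np.array([.9956,-.0941,0])
tip=p+R@np.array([.0047,0,.131]);d=tip-J2;print('tip rel J2 (mm)',d@ex*1000,d@ey*1000,d[2]*1000,proj('wrist',tip,c))
g=cv2.cvtColor(w,cv2.COLOR_RGB2GRAY)
for v in range(190,240,4):
    print(v,proj('wrist',J2,c).round(1) if v==190 else '',260+np.argmin(g[v,260:312]),g[v,260:312].min())
print(g[204:232:2,305:334:3])
E
```

```text
[0.57839391 0.19876766 0.22397268] [-0.1437077  -0.13682118 -1.60046688] 0.029749011504224702 11.1167
tip rel J2 (mm) -7.984181837926751 33.55571631121575 2.9723861667629583 [316.99261172 218.82625357]
190 [277.1 206.8] 308 122
194  309 125
198  262 94
202  269 90
206  277 92
210  284 93
214  291 91
218  299 93
222  307 90
226  311 111
230  311 92
234  306 69
238  310 67
[[158 159 158 162 159 152 137 125 128 125]
 [159 157 158 160 159 162 157 141 126 125]
 [160 159 159 157 155 162 162 159 144 127]
 [159 158 161 159 155 157 160 160 155 146]
 [160 156 154 157 159 157 156 158 162 160]
 [160 162 156 157 155 160 156 160 160 161]
 [160 159 162 152 138 148 161 157 156 157]
 [154 158 160 142 132 132 157 161 160 153]
 [115 150 161 137 133 131 155 158 158 156]
 [ 99 101 144 137 132 131 160 158 160 158]
 [121 107  94 120 133 131 160 160 159 159]
 [123 125 111 114 125 126 157 159 160 160]
 [125 126 122  91  75  91 146 156 159 161]
 [117 119  92  56  55  56  95 145 137 145]]
```

Call:
arm_command([
  [[0.138, -0.244, 0], 0],
  [[0.138, -0.244, 0], 0],
  [[0.138, -0.244, 0], 0],
  [[0.138, -0.244, 0], 0],
  [[0.138, -0.244, 0], 0],
  [[0.138, -0.244, 0], 0],
  [[0.138, -0.244, 0], 0],
  [[0.138, -0.244, 0], 0],
  [[0.138, -0.244, 0], 0],
  [[0.138, -0.244, 0], 0],
])

```text
time: 12.0
ee_pos: [0.5758, 0.1708, 0.2239]
tcp_rot: [-0.0, -0.209, 0.978, -0.0]
contact_force: [0.2, 0.2, -1.0]
grip_width: 0.0298
gripper_force: 24.9
```

Call:
arm_command([
  [[0.138, -0.244, 0], 0],
  [[0.138, -0.244, 0], 0],
  [[0.138, -0.244, 0], 0],
  [[0.138, -0.244, 0], 0],
  [[0.138, -0.244, 0], 0],
  [[0.138, -0.244, 0], 0],
  [[0.138, -0.244, 0], 0],
  [[0.138, -0.244, 0], 0],
  [[0.138, -0.244, 0], 0],
  [[0.138, -0.244, 0], 0],
])

```text
time: 12.83
ee_pos: [0.5731, 0.1429, 0.224]
tcp_rot: [0.0, -0.209, 0.978, 0.0]
contact_force: [0.5, -0.0, -2.2]
grip_width: 0.0299
gripper_force: 24.9
```

Call:
arm_command([
  [[0.138, -0.244, 0], 0],
  [[0.138, -0.244, 0], 0],
  [[0.138, -0.244, 0], 0],
  [[0.138, -0.244, 0], 0],
  [[0.138, -0.244, 0], 0],
  [[0.138, -0.244, 0], 0],
  [[0.138, -0.244, 0], 0],
  [[0.138, -0.244, 0], 0],
  [[0.138, -0.244, 0], 0],
  [[0.138, -0.244, 0], 0],
])

```text
time: 13.67
ee_pos: [0.5705, 0.115, 0.224]
tcp_rot: [0.0, -0.209, 0.978, -0.0]
contact_force: [-0.4, -0.3, -0.7]
grip_width: 0.0297
gripper_force: 24.9
```

```bash
python3 - <<'E'
from h import *
p,R,s=tool();print(p,s['contact_force'],s['grip_width'],s['time'])
c=vision.camera_info('wrist');w=snap('wrist','w10.png')
J2=np.array([.5789,.1627,.09]);ey=np.array([.0941,.9956,0]);ex=np.array([.9956,-.0941,0])
tip=p+R@np.array([.0047,0,.131]);d=tip-J2;print('tip rel J2 (mm)',d@ex*1000,d@ey*1000,d[2]*1000,proj('wrist',tip,c))
for k in(-90,-84,-70,-42): print(k,proj('wrist',J2+ey*k/1000,c).round(1))
g=cv2.cvtColor(w,cv2.COLOR_RGB2GRAY)
for v in range(190,230,4): print(v,240+np.argmin(g[v,240:312]),g[v,240:312].min())
print(g[208:220:2,305:334:3])
E
```

```text
[0.57052297 0.11500704 0.22397948] [-0.43193813 -0.26721219 -0.67920353] 0.02968084610837421 13.6667
tip rel J2 (mm) -7.933400910612193 -50.59067687406229 2.9792596732515495 [316.9314082  218.82841324]
-90 [270.8 203.3]
-84 [277.2 206.8]
-70 [292.1 214.8]
-42 [321.1 230.6]
190 245 92
194 243 92
198 241 93
202 269 95
206 277 96
210 284 98
214 291 95
218 299 96
222 307 97
226 274 79
[[163 168 170 168 169 171 168 160 146 131]
 [164 164 169 168 169 167 168 168 164 150]
 [168 163 163 165 168 168 168 169 166 163]
 [170 167 162 162 162 169 165 167 168 170]
 [168 170 168 156 140 152 168 165 167 168]
 [162 165 169 146 136 134 164 165 170 166]]
```

Call:
arm_command([
  [[0.138, -0.244, 0], 0],
  [[0.138, -0.244, 0], 0],
  [[0.138, -0.244, 0], 0],
  [[0.138, -0.244, 0], 0],
  [[0.138, -0.244, 0], 0],
  [[0.138, -0.244, 0], 0],
  [[0.138, -0.244, 0], 0],
  [[0.138, -0.244, 0], 0],
  [[0.138, -0.244, 0], 0],
  [[0.138, -0.244, 0], 0],
])

```text
time: 14.55
ee_pos: [0.5679, 0.0871, 0.2239]
tcp_rot: [-0.0, -0.209, 0.978, 0.0]
contact_force: [-0.4, -0.0, -1.7]
grip_width: 0.0298
gripper_force: 24.9
```

Call:
arm_command([
  [[0.138, -0.244, 0], 0],
  [[0.138, -0.244, 0], 0],
  [[0.138, -0.244, 0], 0],
  [[0, 0, 0], 0],
  [[0, 0, 0], 0],
])

```text
time: 14.97
ee_pos: [0.5671, 0.0788, 0.224]
tcp_rot: [0.0, -0.209, 0.978, 0.0]
contact_force: [-1.0, 0.3, -0.9]
grip_width: 0.0296
gripper_force: 24.9
```

```bash
python3 - <<'E'
from h import *
p,R,s=tool();print(p,s['contact_force'],s['grip_width'],s['time'])
print('to dock top, tool cm',R.T@(np.array([.4225,.2307,.262])-p)*100)
E
```

```text
[0.56712767 0.07884516 0.22396457] [-0.95210376  0.31227389 -0.92304819] 0.029572522520027282 14.9667
to dock top, tool cm [ 7.00298976 19.76674134 -3.80415162]
```

Call:
arm_command([
  [[0.27, 0.12, -0.4], 0],
  [[0.27, 0.12, -0.4], 0],
  [[0.27, 0.12, -0.4], 0],
  [[0.27, 0.12, -0.4], 0],
  [[0.98, 3.21, -0.37], 0],
  [[0.98, 3.21, -0.37], 0],
  [[0.98, 3.21, -0.37], 0],
  [[0.98, 3.21, -0.37], 0],
  [[0.98, 3.21, -0.37], 0],
  [[0.98, 3.21, -0.37], 0],
])

```text
time: 15.8
ee_pos: [0.4216, 0.2317, 0.2631]
tcp_rot: [0.001, -0.209, 0.978, 0.0]
contact_force: [0.8, 0.4, -1.3]
grip_width: 0.0299
gripper_force: 24.9
```

Call:
arm_command([
  [[0, 0, 0], 0],
  [[0, 0, 0], 0],
  [[0, 0, 0], 0],
])

```text
time: 16.05
ee_pos: [0.4228, 0.2307, 0.2626]
tcp_rot: [0.0, -0.209, 0.978, 0.0]
contact_force: [0.9, -0.1, -1.1]
grip_width: 0.0297
gripper_force: 24.9
```

```bash
python3 - <<'E'
from h import *
p,R,s=tool();print(p,s['contact_force'],s['grip_width'],s['time'])
print('to dock, tool cm',R.T@(np.array([.4225,.2307,.138])-p)*100)
E
```

```text
[0.42281914 0.23074697 0.26255056] [ 0.91712217 -0.13298493 -1.12332411] 0.029704961984955928 16.05
to dock, tool cm [3.82012838e-02 7.65046398e-03 1.24550367e+01]
```

Call:
arm_command([
  [[0, 0, 2.5], 0],
  [[0, 0, 2.5], 0],
  [[0, 0, 1.5], 0],
  [[0, 0, 1.5], 0],
  [[0, 0, 1.5], 0],
  [[0, 0, 1.3], 0],
  [[0, 0, 1.0], 0],
  [[0, 0, 0.6], 0],
  [[0, 0, 0], 0],
  [[0, 0, 0], 0],
])

```text
time: 16.88
ee_pos: [0.4236, 0.2303, 0.1383]
tcp_rot: [0.0, -0.208, 0.978, -0.0]
contact_force: [0.7, -0.6, -1.2]
grip_width: 0.0295
gripper_force: 24.9
```

Call:
arm_command([
  [[0, 0, 0], 0],
  [[0, 0, 0], 0],
  [[0, 0, 0], 0],
  [[0, 0, 0], 0],
  [[0, 0, 0], 0],
  [[0, 0, 0], 0],
  [[0, 0, 0], 0],
  [[0, 0, 0], 0],
], gripper=80)

```text
time: 17.55
ee_pos: [0.4229, 0.2308, 0.1382]
tcp_rot: [0.0, -0.209, 0.978, 0.0]
contact_force: [-0.5, -0.4, -0.3]
grip_width: 0.0682
gripper_force: 0.0
```

Call:
arm_command([
  [[0, 0, -1.5], 0],
  [[0, 0, -3.0], 0],
  [[0, 0, -3.5], 0],
  [[0, 0, -3.5], 0],
  [[0, 0, -3.5], 0],
  [[0, 0, -2.0], 0],
])

```text
time: 18.05
ee_pos: [0.424, 0.2313, 0.3126]
tcp_rot: [0.003, -0.209, 0.978, 0.001]
contact_force: [0.5, 0.4, 1.0]
grip_width: 0.0694
gripper_force: 0.0
```

```bash
python3 - <<'E'
from h import *
p,R,s=tool();print(p,s['contact_force'],s['grip_width'],s['time'])
im=snap('scene','s11.png');t=snap('top','t11.png')
hsv=cv2.cvtColor(im,cv2.COLOR_RGB2HSV);m=cv2.inRange(hsv,(105,110,40),(130,255,255))[140:200,305:338]
a=cv2.cvtColor(cv2.imread('pics/s0.png'),cv2.COLOR_BGR2HSV);m0=cv2.inRange(a,(105,110,40),(130,255,255))[140:200,305:338]
for k in(m0,m):
    y,x=np.where(k);print(y.min()+140,y.max()+140,x.min()+305,x.max()+305,len(y),[(x[y==q].mean()+305).round(1) for q in(20,30,40) if (y==q).any()])
E
```

```text
[0.42400695 0.23127191 0.31261308] [0.49927014 0.36066459 1.02810449] 0.06936041311293643 18.05
156 189 319 326 239 [np.float64(322.5), np.float64(322.0), np.float64(322.0)]
157 189 319 327 229 [np.float64(322.0), np.float64(322.0), np.float64(322.5)]
```

The probe stands as it did at the start. Now I turn the tool and move over the valve.

Call:
arm_command([
  [[0, 0, -0.2], -0.116],
  [[0, 0, -0.2], -0.116],
  [[0, 0, -0.2], -0.116],
  [[0, 0, -0.2], -0.116],
  [[0, 0, -0.2], -0.116],
  [[0, 0, -0.2], -0.116],
  [[0, 0, -0.2], -0.116],
  [[0, 0, -0.2], -0.116],
  [[0, 0, -0.2], -0.116],
  [[0, 0, 0], 0],
], gripper=100)

```text
time: 18.98
ee_pos: [0.4227, 0.2307, 0.3254]
tcp_rot: [-0.001, -0.669, 0.743, 0.0]
contact_force: [-0.2, -0.8, 0.2]
grip_width: 0.0872
gripper_force: 0.0
```

Call:
arm_command([
  [[3.24, -1.96, 0], 0],
  [[3.24, -1.96, 0], 0],
  [[3.24, -1.96, 0], 0],
  [[3.24, -1.96, 0], 0],
  [[3.24, -1.96, 0], 0],
  [[3.24, -1.96, 0], 0],
  [[3.24, -1.96, 0], 0],
  [[3.24, -1.96, 0], 0],
  [[3.24, -1.96, 0], 0],
  [[3.24, -1.96, 0], 0],
])

```text
time: 19.82
ee_pos: [0.5838, -0.114, 0.3251]
tcp_rot: [-0.001, -0.667, 0.745, 0.001]
contact_force: [0.7, 0.6, 0.8]
grip_width: 0.0871
gripper_force: 0.0
```

Call:
arm_command([
  [[0, 0, 0], 0],
  [[0, 0, 0], 0],
])

```text
time: 19.98
ee_pos: [0.5836, -0.1139, 0.324]
tcp_rot: [-0.001, -0.666, 0.746, 0.001]
contact_force: [0.5, 0.1, 0.2]
grip_width: 0.0869
gripper_force: 0.0
```

```bash
python3 - <<'E'
from h import *
p,R,s=tool();print(p,R[:,0],s['joints'],s['time'])
c=vision.camera_info('wrist');w=snap('wrist','w12.png');np.save('w12.npy',c,allow_pickle=True)
A=np.array([.571,-.260,0]);ey=np.array([.103,.995,0]);ex=np.array([.995,-.103,0])
f=lambda x,y,z:A+ex*x/1000+ey*y/1000+[0,0,z/1000]
for q in((0,0,130),(0,150,128),(0,80,128),(12,63,175)):print(q,proj('wrist',f(*q),c).round(1))
hs=cv2.cvtColor(w,cv2.COLOR_RGB2HSV)
def big(m,n):
    m[330:]=0
    cs,_=cv2.findContours(m,cv2.RETR_EXTERNAL,cv2.CHAIN_APPROX_NONE);k=max(cs,key=cv2.contourArea);print(n,cv2.contourArea(k),cv2.minAreaRect(k),cv2.boxPoints(cv2.minAreaRect(k)).round(1).tolist())
big(cv2.inRange(hs,(0,150,60),(8,255,255))|cv2.inRange(hs,(172,150,60),(180,255,255)),'red')
big(cv2.inRange(hs,(20,130,80),(32,255,255)),'yellow')
cv2.imwrite('pics/c12.png',cv2.resize(w[40:340,130:530,::-1],(800,600),interpolation=cv2.INTER_CUBIC))
E
```

```text
[ 0.58356403 -0.1139022   0.32399313] [-1.12050404e-01 -9.93702509e-01  1.75788218e-04] [ 7.90834011e-02  2.83977498e-01  1.11615787e-01 -5.01942932e-04
 -1.40191279e+00 -1.91284693e-01] 19.9833
(0, 0, 130) [312.   43.5]
(0, 150, 128) [314.2 209.7]
(0, 80, 128) [313.2 137.9]
(12, 63, 175) [297.8 119.4]
red 661.0 ((313.0, 172.5), (65.0, 16.0), 90.0) [[305.0, 140.0], [321.0, 140.0], [321.0, 205.0], [305.0, 205.0]]
yellow 1041.5 ((297.5, 101.5), (43.0, 67.0), 90.0) [[264.0, 80.0], [331.0, 80.0], [331.0, 123.0], [264.0, 123.0]]
```

View pics/c12.png

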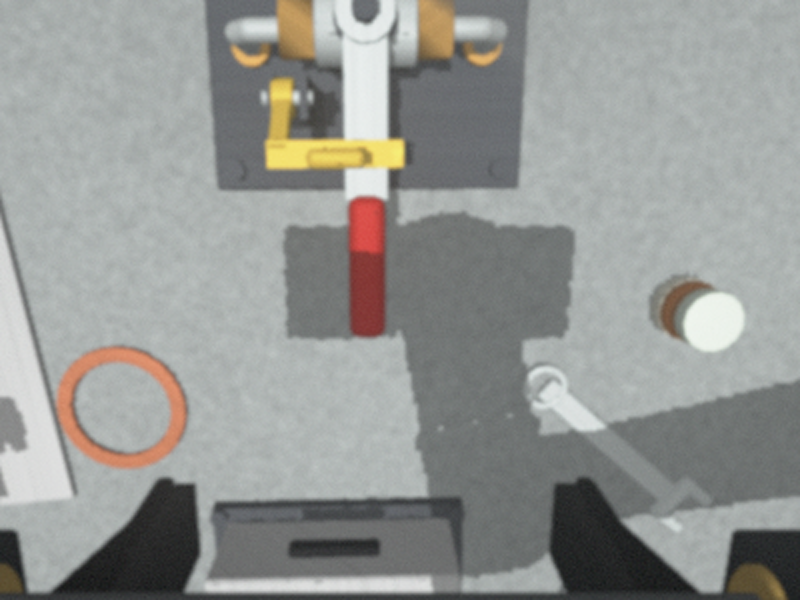

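The picture confirms the valve pose. The lever axis is at wrist px (312,45), the red sleeve at (313,140–207), the yellow tab at (298,118) against (298,119) predicted, and the lever is parallel to tool x.

Call:
arm_command([
  [[2.72, -0.75, 0], 0],
  [[2.72, -0.75, 0], 0],
  [[0, 0, 0], 0],
  [[0, 0, 0], 0],
  [[0, 0, 2.1], 0],
  [[0, 0, 2.1], 0],
  [[0, 0, 2.1], 0],
  [[0, 0, 2.1], 0],
  [[0, 0, 2.1], 0],
  [[0, 0, 2.1], 0],
], gripper=0, grip_force=20)

```text
time: 20.87
ee_pos: [0.5924, -0.1657, 0.1997]
tcp_rot: [0.0, -0.669, 0.743, -0.0]
contact_force: [-0.4, 0.8, 0.4]
grip_width: 0.0285
gripper_force: 0.0
```

Call:
arm_command([
  [[0, 0, 1.4], 0],
  [[0, 0, 1.4], 0],
  [[0, 0, 1.3], 0],
  [[0, 0, 0], 0],
  [[0, 0, 0], 0],
  [[0, 0, 0], 0],
  [[0, 0, 0], 0],
  [[0, 0, 0], 0],
  [[0, 0, 0], 0],
])

```text
time: 21.62
ee_pos: [0.5931, -0.1677, 0.16]
tcp_rot: [0.001, -0.669, 0.744, -0.001]
contact_force: [-0.1, -0.8, 0.3]
grip_width: 0.0005
gripper_force: 0.0
```

```bash
python3 - <<'E'
from h import *
p,R,s=tool();print(p,s['grip_width'],s['contact_force'],s['time'])
A=np.array([.571,-.260,0]);ey=np.array([.103,.995,0]);ex=np.array([.995,-.103,0])
print('valve xy',(p-A)@ex*1000,(p-A)@ey*1000)
E
```

```text
[ 0.59308484 -0.16774651  0.16003468] 0.0005439073647653126 [-0.13767492 -0.77643448  0.25744428] 21.6167
valve xy 12.47230491900384 94.06696550508087
```

Call:
arm_command([
  [[0.8, 0, 0.2], 0],
  [[0.8, 0, 0.1], 0],
  [[0.8, 0, 0], 0],
  [[0.8, 0, 0], 0],
  [[0.8, 0, 0], 0],
  [[0.8, 0, 0], 0],
  [[0.8, 0, 0], 0],
  [[0.8, 0, 0], 0],
  [[0.8, 0, 0], 0],
  [[0.8, 0, 0], 0],
])

```text
time: 22.45
ee_pos: [0.5839, -0.2483, 0.1558]
tcp_rot: [-0.0, -0.669, 0.744, 0.0]
contact_force: [0.4, 0.4, -0.6]
grip_width: 0.0002
gripper_force: 0.0
```

Call:
arm_command([
  [[0, 0, 0], 0],
  [[0, 0, 0], 0],
  [[0, 0, -1.5], 0],
  [[-2.0, 0, -3.0], 0],
  [[-3.0, 0, -2.5], 0],
  [[-3.0, 0, -2.0], 0],
  [[-3.0, 0, -2.0], 0],
  [[-3.0, 0, 0], 0],
  [[-1.5, 0, 0], 0],
  [[0, 0, 0], 0],
], gripper=60)

```text
time: 23.28
ee_pos: [0.601, -0.0898, 0.2667]
tcp_rot: [0.001, -0.67, 0.742, -0.0]
contact_force: [-0.2, 0.5, -0.4]
grip_width: 0.0507
gripper_force: 0.0
```

```bash
python3 - <<'E'
from h import *
p,R,s=tool();print(p,R[:,0],s['grip_width'],s['contact_force'],s['time'])
A=np.array([.571,-.260,0]);ey=np.array([.103,.995,0]);ex=np.array([.995,-.103,0])
print('valve xy',(p-A)@ex*1000,(p-A)@ey*1000)
c=vision.camera_info('wrist');w=snap('wrist','w13.png');hs=cv2.cvtColor(w,cv2.COLOR_RGB2HSV)
f=lambda x,y,z:A+ex*x/1000+ey*y/1000+[0,0,z/1000]
for q in((12,63,175),(12,-27,147),(0,120,128),(0,150,128)):print(q,proj('wrist',f(*q),c).round(1))
def big(m,n):
    m[330:]=0
    cs,_=cv2.findContours(m,cv2.RETR_EXTERNAL,cv2.CHAIN_APPROX_NONE)
    for k in sorted(cs,key=cv2.contourArea)[-2:]:print(n,cv2.contourArea(k),cv2.boundingRect(k))
big(cv2.inRange(hs,(0,150,60),(8,255,255))|cv2.inRange(hs,(172,150,60),(180,255,255)),'red')
big(cv2.inRange(hs,(20,130,80),(32,255,255)),'yellow')
t=snap('top','t13.png');ht=cv2.cvtColor(t,cv2.COLOR_RGB2HSV)
big(cv2.inRange(ht[:, 340:440],(20,130,80),(32,255,255)),'yellow top (+340)')
E
```

```text
[ 0.60102841 -0.08978619  0.26672353] [-0.10128529 -0.99485691 -0.0010113 ] 0.05072333740191494 [-0.21823257  0.47261477 -0.3805009 ] 23.2833
valve xy 12.346246306202437 172.45566383544437
(12, 63, 175) [318.4  77.3]
(12, -27, 147) [318.6 -71.2]
(0, 120, 128) [332.9 159.5]
(0, 150, 128) [332.4 196. ]
red 0.0 (324, 188, 1, 2)
red 1411.5 (322, 109, 21, 84)
yellow 0.0 (359, 0, 1, 1)
yellow 1068.0 (271, 0, 89, 60)
yellow top (+340) 0.0 (91, 127, 1, 1)
yellow top (+340) 196.5 (49, 211, 30, 23)
```

Call:
arm_command([
  [[2.62, 0.62, 0], 0],
  [[2.62, 0.62, 0], 0],
  [[0, 0, 2.6], 0],
  [[0, 0, 2.6], 0],
  [[0, 0, 2.6], 0],
  [[0, 0, 2.6], 0],
  [[0, 0, 2.6], 0],
  [[0, 0, 2.6], 0],
  [[0, 0, 0.9], 0],
  [[0, 0, 0], 0],
])

```text
time: 24.22
ee_pos: [0.5807, -0.1449, 0.0983]
tcp_rot: [-0.002, -0.668, 0.744, 0.002]
contact_force: [-0.4, 0.9, 0.5]
grip_width: 0.0523
gripper_force: 0.0
```

Call:
arm_command([
  [[0, 0, 0], 0],
  [[0, 0, 0], 0],
  [[0, 0, 0], 0],
  [[0, 0, 0], 0],
  [[0, 0, 0], 0],
  [[0, 0, 0], 0],
  [[0, 0, 0], 0],
  [[0, 0, 0], 0],
  [[0, 0, 0], 0],
  [[0, 0, 0], 0],
], gripper=0, grip_force=30)

```text
time: 25.05
ee_pos: [0.5834, -0.144, 0.1018]
tcp_rot: [0.0, -0.669, 0.743, -0.001]
contact_force: [0.4, 0.6, 3.2]
grip_width: 0.0178
gripper_force: 30.0
```

```bash
python3 - <<'E'
from h import *
p,R,s=tool();print(p,R[:,0],s['grip_width'],s['gripper_force'],s['contact_force'],s['time'])
A=np.array([.571,-.260,0]);ey=np.array([.103,.995,0]);ex=np.array([.995,-.103,0])
print('valve xy',(p-A)@ex*1000,(p-A)@ey*1000)
E
```

```text
[ 0.58336068 -0.14403162  0.10176013] [-1.05564736e-01 -9.94412432e-01  4.42243801e-05] 0.017789367306494986 30.00176902860403 [0.44563608 0.64793704 3.19873014] 25.05
valve xy 0.3541364086622444 116.6616857890677
```

Call:
arm_command([
  [[0.03, 0.58, 0], -0.05],
  [[0.06, 1.17, 0], -0.1],
  [[0.06, 1.17, 0], -0.1],
  [[0.06, 1.17, 0], -0.1],
  [[0.06, 1.17, 0], -0.1],
  [[0.06, 1.17, 0], -0.1],
  [[0.06, 1.17, 0], -0.1],
  [[0.06, 1.17, 0], -0.1],
])

```text
time: 25.72
ee_pos: [0.5007, -0.1666, 0.1017]
tcp_rot: [-0.001, 0.896, -0.445, 0.001]
contact_force: [1.3, 2.3, 2.5]
grip_width: 0.0178
gripper_force: 30.1
```

```bash
cat > lv.py <<'E'
from h import *
p,R,s=tool();print(p,s['grip_width'],s['gripper_force'],s['contact_force'],s['time'])
A=np.array([.571,-.260,0]);ey=np.array([.103,.995,0]);ex=np.array([.995,-.103,0])
x,y=(p-A)@ex*1000,(p-A)@ey*1000;print('radius',np.hypot(x,y),'lever',np.arctan2(-x,y),'tool turn',np.arctan2(-R[:,0]@ey,R[:,0]@ex)+np.pi/2)
E
python3 lv.py
```

```text
[ 0.50072568 -0.16664347  0.10174815] 0.017822602185971467 30.063917906954885 [1.31475638 2.32391097 2.49940942] 25.7167
radius 116.88703119074194 lever 0.7484102653730567 tool turn 2.38977941658711
```

Call:
arm_command([
  [[0.06, 1.17, 0], -0.1],
  [[0.06, 1.17, 0], -0.1],
  [[0.06, 1.17, 0], -0.1],
  [[0.06, 1.17, 0], -0.1],
  [[0.06, 1.17, 0], -0.1],
  [[0.05, 0.94, 0], -0.08],
  [[0.02, 0.58, 0], -0.05],
  [[0.01, 0.35, 0], -0.02],
  [[0, 0, 0], 0],
  [[0, 0, 0], 0],
])

```text
time: 26.55
ee_pos: [0.458, -0.2286, 0.1017]
tcp_rot: [-0.001, 0.99, -0.138, 0.0]
contact_force: [0.0, 7.8, 6.2]
grip_width: 0.0179
gripper_force: 30.0
```

```bash
python3 lv.py
```

```text
[ 0.45803326 -0.22855172  0.10167102] 0.017939261920193003 30.004897294566035 [0.03074642 7.81105876 6.18847994] 26.55
radius 117.29960152025167 lever 1.4024357315045373 tool turn 1.744768309759764
```

Call:
arm_command([
  [[0, 0, 0], 0],
  [[0, 0, 0], 0],
  [[0, 0, 0], 0],
  [[0, 0, 0], 0],
  [[0, 0, 0], 0],
  [[0, 0, 0], 0],
])

```text
time: 27.05
ee_pos: [0.458, -0.2285, 0.1017]
tcp_rot: [-0.001, 0.99, -0.138, 0.0]
contact_force: [-0.7, 8.4, 6.7]
grip_width: 0.018
gripper_force: 30.0
```

```bash
python3 lv.py; python3 - <<'E'
from h import *
A=np.array([.571,-.260,0]);ey=np.array([.103,.995,0]);ex=np.array([.995,-.103,0])
for th in(0,1.1,1.35):
    a=np.arctan2(70,28)+th;y=35+75.4*np.cos(a);z=105+75.4*np.sin(a);print(th,[proj('top',A+ex*x/1000+ey*y/1000+[0,0,z/1000]).round(1) for x in(0,24)])
t=snap('top','t14.png')
for im in(t,cv2.imread('pics/t0.png')[:,:,::-1]):
    m=cv2.inRange(cv2.cvtColor(np.ascontiguousarray(im),cv2.COLOR_RGB2HSV),(20,130,80),(32,255,255))[190:250,360:440];y,x=np.where(m);print(x.min()+360,x.max()+360,y.min()+190,y.max()+190)
    m=cv2.inRange(cv2.cvtColor(np.ascontiguousarray(im),cv2.COLOR_RGB2HSV),(105,120,40),(130,255,255))[270:310,200:250];y,x=np.where(m);print('probe',x.mean()+200,y.mean()+270)
E
```

```text
[ 0.45804989 -0.22852848  0.10165238] 0.018027928369153328 30.004166699945927 [-0.70366554  8.4258191   6.73710656] 27.05
radius 117.28981402293681 lever 1.4022067355231485 tool turn 1.744334735381582
0 [array([384.8, 222.1]), array([385.5, 212.8])]
1.1 [array([414.1, 225.6]), array([414.8, 216.4])]
1.35 [array([417.7, 226.8]), array([418.3, 217.6])]
389 418 211 233
probe 217.87709497206703 287.24581005586595
380 396 209 232
probe 218.31284916201116 288.55307262569835
```

The catch tab is at u = 418, which matches 1.35 rad. The lever is at its stop at about 1.40 rad and held, and the probe is in its dock. Handing in.

```bash
python3 -c "
from rig import r
print(r.finish_job())"
```

```text
the job is handed in; nothing more can be done
None
```

I handed the job in at about 27 s of the 72 s: the joint was swept at about 3.4 cm/s, the probe is back in its dock, the catch is flipped over (about 1.35 rad), and the vent lever is held open at its stop (about 1.40 rad). The hand-in call returned no verdict.

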